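Sweep the removed binder clips off the scanning preparation board into the clip tray

TASK

Clear the mat for the next volume: with closed fingers, sweep the three loose binder clips across the mat and over the board's edge into the empty steel tray beside it, not into the tray with the pencils. Only push the clips, do not pick any up. Leave the paperweight, the stamp and the stapler standing where they are.

Things in the scene. Friction and masses are not known exactly. Their poses are not given: they have to be found in the camera images.
- board: Fixed wooden board under a black rubber mat, 340 (x) by 360 mm (y), mat top 36 mm above the desk, no rim. Origin: centre of its underside; x away from the robot, y to the left, but for a small yaw. Clips lie in two rows along y, about 75 mm either side of the centre line; on that line stands the paperweight, near the far edge the stamp, near the near edge the stapler.
- tray: Empty open steel tray for clips, fixed on the desk, its long side 2 mm from the left (+y) or right (-y) edge of the board: 280 (x) by 120 mm (y) outside, 32 mm high, so its rim is 4 mm below the mat top; walls and floor 3 mm. Origin: centre of its underside; axes parallel to the board's.
- pen_tray: An equal fixed steel tray along the opposite edge of the board, with three pencils and a ruler lying in it. Nothing goes in there. Origin: centre of its underside; axes parallel to the board's.
- clip1: Loose steel binder clip, 15 to 31 g, lying on one face: wedge body 28 mm long (x), 41 mm wide (y), 20 mm high at its back (x=-14), 6 mm at its jaw (x=+14); two wire handles folded forward beyond the jaw to x=+38, together 6 mm high, 15 mm wide. Origin: middle of the body at half height, 10 mm over the mat, close to the centre of mass; x to the handles, z up.
- clip2: Loose steel binder clip, 15 to 31 g, lying on one face: wedge body 28 mm long (x), 41 mm wide (y), 20 mm high at its back (x=-14), 6 mm at its jaw (x=+14); two wire handles folded forward beyond the jaw to x=+38, together 6 mm high, 15 mm wide. Origin: middle of the body at half height, 10 mm over the mat, close to the centre of mass; x to the handles, z up.
- clip3: Loose steel binder clip, 11 to 22 g, lying on one face: wedge body 23 mm long (x), 32 mm wide (y), 16 mm high at its back (x=-11.5), 6 mm at its jaw (x=+11.5); two wire handles folded forward beyond the jaw to x=+31.5, together 6 mm high, 12 mm wide. Origin: middle of the body at half height, 8 mm over the mat, close to the centre of mass; x to the handles, z up.
- weight: Loose brass paperweight with a knob, 34 mm diameter, 45 mm high, 250 g, standing on the board's centre line. To be left alone. Origin: centre of its underside.
- stamp: Loose round rubber stamp with a wooden handle, 29 mm diameter, 52 mm high, standing near the board's far edge. To be left alone. Origin: centre of its underside.
- stapler: Loose small grey desk stapler, 28 mm (x) by 115 mm (y), 46 mm high, lying near the board's near edge. To be left alone. Origin: centre of its underside.

How it is judged:
By the outcome, as a careful person would: the job done as asked, in the order asked, and still so for the second after the job is handed in, with the robot touching nothing.
It also fails if it takes over 64 s, if anything falls off the work surface, if the arm or the gripper's body presses on something with over 40 N, if the wrist force passes 120 N, or if a joint passes its speed limit or range.

ROBOT

A 7-joint arm with a two-finger parallel gripper is mounted at the origin on the work surface. World frame = base frame: x ahead of the robot, y to its left, z up, the work surface at z = 0. Lengths are in m, angles in rad, forces in N, time in s.
With the tool pointing down it reaches from about 0.35 to 0.9 m from the base axis. Payload 8.1 kg.
Tool frame: the origin (TCP) lies at the very end of the fingers, on their centre line; the grasp point (between the pads) lies 19 mm behind it (grasp_offset is the distance from the TCP to the grasp point, in m); z points along the fingers, y is the line along which they close (so a half turn about z gives the same grasp; the last joint's range is limited). The gripper opens to 92 mm and grips with 3 to 60 N. Pads are 19 mm wide; open, the fingers measure 130 mm over their backs; the gripper's body (75 mm by 190 mm) begins 47 mm behind the grasp point.
Start: joints at [-1.392, 0.434, 0.025, 1.573, -0.012, 1.134, -0.075], TCP at [0.174, 0.6, 0.227] pointing down, gripper open.
Joint ranges: [-2.62, 2.62], [-0.44, 2.09], [-1.27, 1.32], [0.08, 2.57], [-1.32, 4.46], [0.12, 2], [-2.74, 2.74]. Speed limits (rad/s): [2.22, 2.22, 3.01, 3.01, 3.14, 3.14, 3.14].

INTERFACE

Orientations are given as a rotation vector (axis times angle).
In Python, from cell import observe, get_image, camera_params, sign_off, silhouettes, grasp_offset gives the robot as it stands. The module is installed in compiled form; this text tells all that it offers.
- The arm moves only by the tool jog_arm, never from a script. Its argument "motion" is a list that holds one entry, the list of rows, each a list of 7 numbers: the shift along the tool's x, y, z in m, then the turn, a rotation vector about the tool's x, y, z in rad, then the closure, from -1 (fully open) to 1 (shut), so that 0 is half open. In form: [[[dx, dy, dz, wx, wy, wz, hand], ...]]. A call has 1 to 10 rows; each row is the pose to reach, as a shift and turn from the pose commanded when the call began, along the tool's axes at that moment; what a row does not reach only later rows make up. A row lasts 1/12 s, in which the tool goes at most 41.7 mm and 7.16 degrees, less where a joint would pass 70% of its speed; a pose out of reach is approached as far as the arm can. A call with a gripper value outside its range is refused whole. The fingers move at their own pace and stop on an object; "force" is the grip in N (left out, the last holds). Time passes only in rows, so rows that repeat a pose let the fingers close. It gives the time, the measured TCP pose, the force, the opening and the grip force at its end, in the units of the state.
- observe(): the state, without advancing time (a new reading comes with each control period).
- get_image(name): name is "scene" or "side" or "wrist"; returns the picture (384x512x3 uint8, red, green, blue); there is no depth.
- camera_params(name): a dict with "vertical_fov" (degrees; the focal length in pixels is half the picture's height over the tangent of half this angle, whatever the lens; pixels are square), "cx", "cy" (the principal point, pixels), "T" (4x4, takes a point from camera to world coordinates). Camera axes: x right, y down, z forward; pixel columns grow to the right and rows downward; lengths in m; the calibration is good to about 2 mm. A picture is of the moment at which its call begins: read the wrist's pose just before it. camera_params takes no time and is no camera call; for the wrist camera it gives the pose at the moment of the call.
- sign_off(): hands the job in; it is judged then, once.
Trained networks look in the newest picture that a camera, given by its name, has taken for a name from the list of things; names that differ only in an ending like _2 or _b are one class to them, and where a whole thing is asked for, a point or a joint stands for the part that bears it (a point fixed in the world has none). Each returns a list of dicts, best first, with "p" (0 to 1); they miss things now and then, are a little off and sometimes report something else, mostly with a low value. They report only what shows in the picture. A call takes as long as a camera call.
- silhouettes(query, camera): "mask" (384x512 bool, what is visible of it) and "pixel" ([column, row] in pixels, amid what is visible of it).
The state is a dict: "clock": time; "joints": joint angles; "dq": joint speeds; "joint_efforts": joint torques, N m; "position": TCP position; "ee_rot": TCP orientation; "force": force on the tool from outside, world axes, zero at the start; "ft_torque": the same for the moment, N m; "width": opening from 0.0 (shut) to 1.0 (fully open); "gripper_force": force on a finger pad.
Only numpy, scipy, OpenCV 4.12 (cv2) and the standard library are available. Lean on these libraries where they do the work, as an engineer would, in place of code of your own. Each camera call takes 0.05 s, during which the arm holds its last target. There are 200 camera calls.

## Working session

There is one attempt and no reset: what is moved stays moved. The work goes in short steps, Python scripts to look and compute and a tool call to move; the robot and the scene stay as the last step left them, time stands still between calls to the robot, and variables do not carry over. Pictures are saved under pics/ and viewed, at most 10 in all, crops included, and the job is handed in when it is done.

Besides the shell and the picture viewer there is one more tool, called after ">>>" as a command line: name --argument value ..., lists and objects as JSON in quotes. jog_arm: Moves the arm, as the interface text tells. Its arguments: {"type":"object","properties":{"motion":{"type":"array"},"force":{"type":"number"}},"required":["motion"]}

```bash
mkdir -p pics
cat > h.py <<'E'
import numpy as np, cv2
from cell import *
from scipy.spatial.transform import Rotation as R
def ray(name,px,z,P=None):
    P=P or camera_params(name); f=192/np.tan(np.radians(P["vertical_fov"])/2)
    T=np.array(P["T"]); px=np.atleast_2d(px).astype(float)
    d=np.c_[(px[:,0]-P["cx"])/f,(px[:,1]-P["cy"])/f,np.ones(len(px))]@T[:3,:3].T
    o=T[:3,3]; return (o+d*((z-o[2])/d[:,2])[:,None])[:,:2]
def save(n,*ims): cv2.imwrite(f"pics/{n}.png",cv2.cvtColor(np.hstack(ims),cv2.COLOR_RGB2BGR))
E
python3 - <<'E'
from h import *
s=observe(); print(s["clock"],s["position"],s["ee_rot"])
print(R.from_rotvec(s["ee_rot"]).as_matrix().round(3))
im=get_image("scene"); im2=get_image("side")
save("scene",cv2.resize(im,(800,600))); save("side",cv2.resize(im2,(800,600)))
for c in("scene","side"):
    P=camera_params(c);print(c,P["vertical_fov"],np.round(P["T"],3).tolist())
    for q,z in [("board",.036),("tray",.032),("pen_tray",.032),("clip1",.046),("clip3",.044),("weight",.05),("stamp",.05),("stapler",.06)]:
        for d in silhouettes(q,c)[:3]: print(c,q,round(d["p"],2),np.round(d["pixel"]),ray(c,d["pixel"],z).round(3),d["mask"].sum())
E
```

```text
0.0 [0.1736911  0.59985083 0.22597363] [-4.41182342e-01 -3.11037175e+00  2.41432697e-03]
[[-0.961  0.278 -0.   ]
 [ 0.278  0.961 -0.002]
 [-0.    -0.002 -1.   ]]
scene 55.66707768284184 [[0.778, 0.42, -0.468, 0.853], [0.628, -0.512, 0.586, -0.388], [0.007, -0.75, -0.662, 0.507], [0.0, 0.0, 0.0, 1.0]]
scene board 0.68 [233. 231.] [[ 0.562 -0.071]] 27335
scene tray 0.91 [124. 308.] [[ 0.536 -0.281]] 14628
scene pen_tray 0.8 [317. 159.] [[0.564 0.208]] 4247
scene clip1 0.9 [242. 170.] [[0.472 0.06 ]] 326
scene clip1 0.74 [308. 196.] [[0.62  0.078]] 363
scene clip1 0.67 [220. 269.] [[ 0.605 -0.151]] 413
scene clip3 0.9 [242. 170.] [[0.47  0.062]] 326
scene clip3 0.74 [308. 196.] [[0.619 0.08 ]] 363
scene clip3 0.67 [220. 269.] [[ 0.604 -0.15 ]] 413
scene weight 0.81 [221. 217.] [[ 0.533 -0.07 ]] 400
scene stamp 0.7 [330. 221.] [[0.687 0.044]] 364
scene stapler 0.95 [196. 162.] [[0.395 0.006]] 1210
side 50.49452011361975 [[0.997, -0.034, 0.066, 0.514], [-0.074, -0.523, 0.849, -0.7], [0.005, -0.851, -0.524, 0.507], [0.0, 0.0, 0.0, 1.0]]
side board 0.93 [244. 242.] [[ 0.53  -0.103]] 17479
side tray 0.64 [232. 326.] [[ 0.506 -0.293]] 14465
side pen_tray 0.69 [244. 164.] [[0.542 0.219]] 2429
side clip1 0.76 [210. 193.] [[0.464 0.061]] 328
side clip1 0.48 [279. 186.] [[0.615 0.078]] 169
side clip3 0.76 [210. 193.] [[0.463 0.065]] 328
side clip3 0.48 [279. 186.] [[0.615 0.081]] 169
side weight 0.64 [245. 228.] [[ 0.534 -0.077]] 370
side stamp 0.56 [314. 192.] [[0.687 0.043]] 197
side stapler 0.82 [168. 202.] [[0.381 0.006]] 745
```

View pics/scene.png

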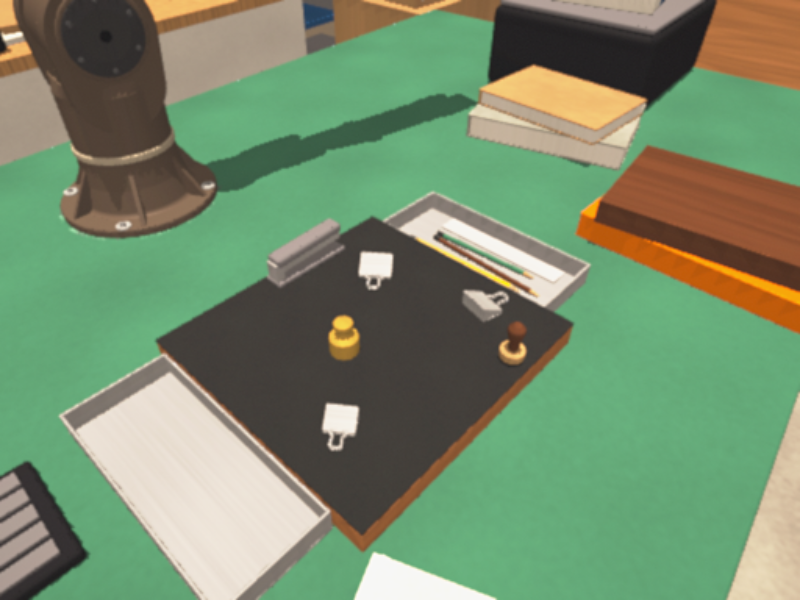

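View pics/side.png

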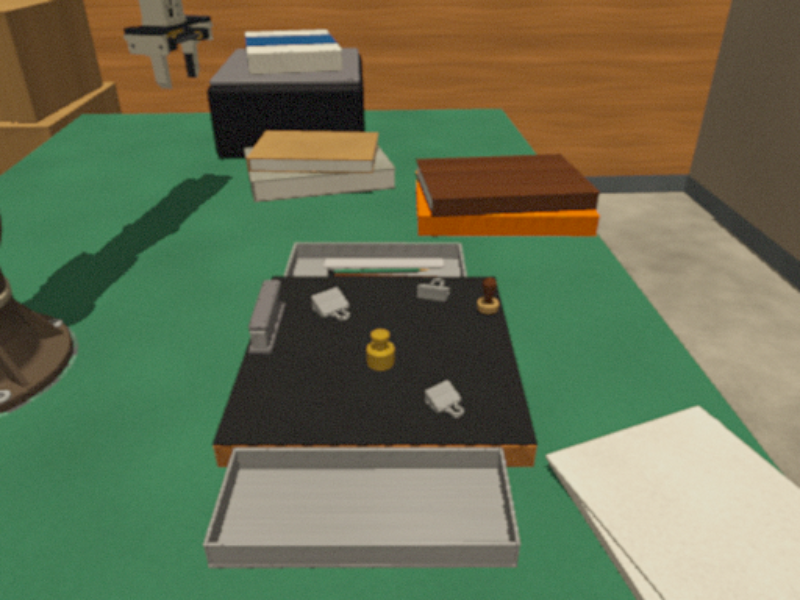

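Empty tray is on the −y side (side picture (365,505)), and the pencils are on +y. Clips are at scene (375,268), (485,303) and (340,425), with the weight at (344,338). Next I measure board edges and clip outlines.

Run:
```python
from h import *
k=1.5625
c=np.array([[373,218],[573,325],[363,543],[160,343]])/k
B=ray("scene",c,.036);print("board NL,FL,FR,NR scene",B.round(3).tolist(),B.mean(0))
c=np.array([[275,277],[497,277],[533,445],[219,445]])/k
B=ray("side",c,.036);print("side",B.round(3).tolist(),B.mean(0))
get_image("scene");get_image("side")
for n in("scene","side"):
  for d in silhouettes("clip1",n)[:4]:
    m=d["mask"].astype(np.uint8);v,u=np.nonzero(m)
    w=ray(n,np.c_[u,v],.046);r=cv2.minAreaRect(w.astype(np.float32)*1000);b=w-w.mean(0)
    hull=cv2.convexHull((w*1000).astype(np.float32))[:,0]
    ev=np.linalg.svd(b,full_matrices=False)[2][0]
    print(n,round(d["p"],2),w.mean(0).round(3),"rect",np.round(r[0]),np.round(r[1]),round(r[2]),"ext",w.min(0).round(3),w.max(0).round(3),"ax",ev.round(2))
  for q in("weight","stamp","stapler"):
    for d in silhouettes(q,n)[:1]:
      v,u=np.nonzero(d["mask"]);j=v>v.max()-4
      print(n,q,"bottom",ray(n,[[u[j].mean(),v.max()]],.036).round(3),"ext",ray(n,np.c_[u,v],.036).min(0).round(3),ray(n,np.c_[u,v],.036).max(0).round(3))
im=get_image("scene");save("crop",cv2.resize(im[130:330,130:360],(690,600),interpolation=cv2.INTER_CUBIC))
```

```text
board NL,FL,FR,NR scene [[0.384, 0.154], [0.717, 0.13], [0.697, -0.228], [0.363, -0.199]] [ 0.5401831  -0.03580532]
side [[0.38, 0.153], [0.715, 0.131], [0.683, -0.225], [0.358, -0.203]] [ 0.53398199 -0.03585509]
scene 0.7 [0.47  0.055] rect [473.  51.] [43. 78.] 39 ext [0.434 0.018] [0.499 0.089] ax [ 0.62 -0.78]
scene 0.67 [ 0.603 -0.154] rect [ 605. -158.] [35. 55.] 32 ext [ 0.578 -0.183] [ 0.623 -0.129] ax [ 0.56 -0.83]
scene 0.66 [0.618 0.084] rect [622.  83.] [54. 54.] 34 ext [0.589 0.058] [0.643 0.118] ax [-0.13 -0.99]
scene weight bottom [[ 0.543 -0.084]] ext [ 0.491 -0.088] [ 0.548 -0.031]
scene stamp bottom [[0.693 0.026]] ext [0.657 0.025] [0.697 0.095]
scene stapler bottom [[ 0.394 -0.042]] ext [ 0.326 -0.044] [0.403 0.111]
side 0.84 [ 0.597 -0.155] rect [ 596. -158.] [36. 59.] 16 ext [ 0.577 -0.186] [ 0.614 -0.126] ax [ 0.19 -0.98]
side 0.62 [0.464 0.055] rect [464.  54.] [45. 78.] 9 ext [0.439 0.018] [0.487 0.094] ax [ 0.23 -0.97]
side 0.52 [0.611 0.082] rect [611.  86.] [63. 43.] 85 ext [0.588 0.053] [0.632 0.116] ax [-0.12 -0.99]
side weight bottom [[ 0.529 -0.085]] ext [ 0.512 -0.085] [0.547 0.   ]
side stamp bottom [[0.68  0.029]] ext [0.668 0.028] [0.709 0.129]
side stapler bottom [[ 0.378 -0.042]] ext [ 0.357 -0.043] [0.4   0.146]
```

View pics/crop.png

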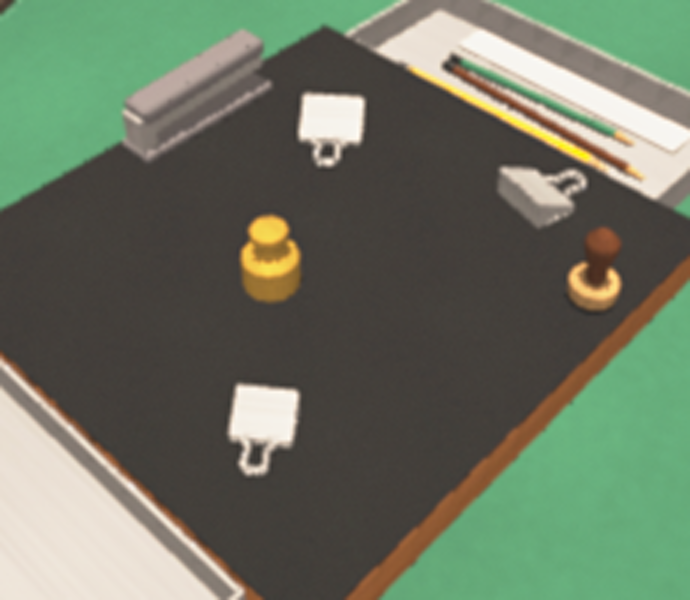

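Board yaw is about −3.7°, centre (0.537, −0.036). The clips at (375,268) and (340,425) have their handles facing the tray, while (485,303) has its handles facing the pen tray. I'll push along board −y with the fingers' broad face, clip C first.

>>> jog_arm --motion '[[[-0.03,-0.028,0,0,0,0.08,1],[-0.06,-0.056,0,0,0,0.16,1],[-0.09,-0.083,0,0,0,0.23,1],[-0.12,-0.11,0,0,0,0.3,1],[-0.15,-0.138,0,0,0,0.38,1],[-0.18,-0.166,0,0,0,0.45,1],[-0.21,-0.193,0,0,0,0.52,1],[-0.24,-0.22,0,0,0,0.59,1],[-0.27,-0.248,0,0,0,0.66,1],[-0.3,-0.275,0,0,0,0.72,1]]]' --force 20

```text
clock: 2.28
position: [0.3862, 0.2509, 0.2271]
ee_rot: [1.514, 2.753, 0.001]
force: [2.0, 1.3, 0.2]
width: 0.324
gripper_force: 0.0
```

```bash
cat >> h.py <<'E'
def goto(*pts,yaw=-0.065):
    """tool-frame shifts from the current pose to world points, tool y along board x"""
    s=observe();M=R.from_rotvec(s["ee_rot"]).as_matrix()
    y=np.array([np.cos(yaw),np.sin(yaw),0]);z=np.array([0,0,-1.]);T=np.c_[np.cross(y,z),y,z]
    print("t",round(s["clock"],2),"pos",np.round(s["position"],3),"F",np.round(s["force"],1),"w",round(s["width"],2),"q",np.round(s["joints"],2))
    print("turn",R.from_matrix(M.T@T).as_rotvec().round(3))
    for p in pts: print(p,(M.T@(np.array(p)-s["position"])).round(4))
E
python3 -c "
from h import *
goto((.6,-.1,.13),(.6,-.1,.038))"
```

```text
t 2.28 pos [0.386 0.251 0.227] F [2.  1.3 0.2] w 0.32 q [-0.97  0.16  0.32  1.98 -0.06  1.01 -0.06]
turn [ 0.001 -0.001  0.63 ]
(0.6, -0.1, 0.13) [-0.4109 -0.0075  0.0969]
(0.6, -0.1, 0.038) [-0.4109 -0.0076  0.1889]
```

>>> jog_arm --motion '[[[-0.04,-0.001,0,0,0,0.07,1],[-0.08,-0.001,0,0,0,0.14,1],[-0.12,-0.002,0,0,0,0.2,1],[-0.16,-0.003,0.01,0,0,0.26,1],[-0.2,-0.004,0.02,0,0,0.32,1],[-0.24,-0.005,0.04,0,0,0.38,1],[-0.28,-0.006,0.06,0,0,0.45,1],[-0.32,-0.007,0.075,0,0,0.51,1],[-0.36,-0.0075,0.085,0,0,0.57,1],[-0.395,-0.0075,0.095,0,0,0.63,1]]]'

```text
clock: 3.12
position: [0.5919, -0.0845, 0.1313]
ee_rot: [-2.291, -2.15, 0.0]
force: [0.5, 0.3, -0.0]
width: 0.007
gripper_force: 0.0
```

```bash
python3 -c "
from h import *
save('wrist1',cv2.resize(get_image('wrist'),(640,480)))
P=camera_params('wrist')
for q in ('clip1','weight'):
  for d in silhouettes(q,'wrist')[:3]:
    v,u=np.nonzero(d['mask']);w=ray('wrist',np.c_[u,v],.05,P);print(q,round(d['p'],2),np.round(d['pixel']),w.mean(0).round(3),w.min(0).round(3),w.max(0).round(3))
goto((.6,-.1,.13),(.6,-.1,.038))"
```

```text
clip1 0.67 [87. 30.] [0.475 0.049] [0.444 0.017] [0.502 0.071]
clip1 0.42 [282.   4.] [0.625 0.058] [0.613 0.055] [0.632 0.06 ]
weight 0.61 [184. 188.] [ 0.533 -0.079] [ 0.514 -0.099] [ 0.553 -0.06 ]
t 3.27 pos [ 0.592 -0.087  0.131] F [-0.   0.9  0.7] w 0.01 q [-0.33  0.53  0.56  1.79 -0.34  0.93  0.31]
turn [-0.001  0.002 -0.002]
(0.6, -0.1, 0.13) [-0.0125  0.0093  0.001 ]
(0.6, -0.1, 0.038) [-0.0122  0.0094  0.093 ]
```

View pics/wrist1.png

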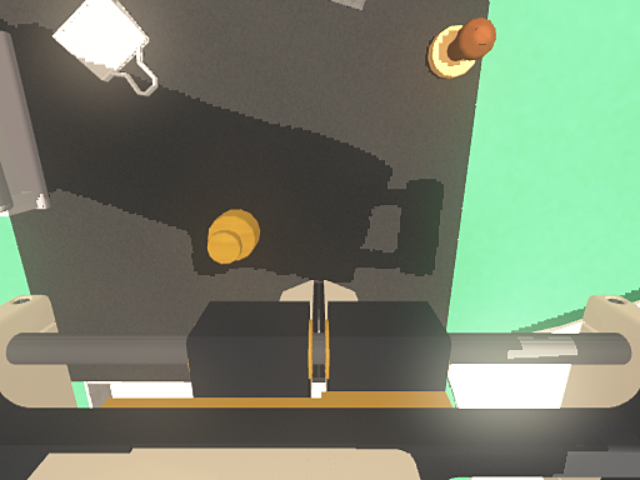

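A is at wrist (100,40), the weight at (233,235) and the stamp at (460,45). Clip C is hidden beyond the fingers. Now I lower behind C.

>>> jog_arm --motion '[[[-0.012,0.009,0.02,0,0,0,1],[-0.012,0.009,0.045,0,0,0,1],[-0.012,0.009,0.07,0,0,0,1],[-0.012,0.009,0.085,0,0,0,1],[-0.012,0.009,0.0925,0,0,0,1],[-0.012,0.009,0.0925,0,0,0,1],[-0.018,0.009,0.0925,0,0,0,1],[-0.026,0.009,0.0925,0,0,0,1],[-0.036,0.009,0.0925,0,0,0,1],[-0.046,0.009,0.0925,0,0,0,1]]]'

```text
clock: 4.1
position: [0.5979, -0.1309, 0.0408]
ee_rot: [2.287, 2.151, 0.002]
force: [-0.1, 0.2, 0.6]
width: 0.005
gripper_force: 0.1
```

```bash
python3 -c "
from h import *
a=get_image('scene');b=get_image('side')
save('s3',cv2.resize(a[150:350,100:360],(400,308)),cv2.resize(b[150:350,120:380],(400,308)))
goto((.59,-.245,.038))"
```

```text
t 4.2 pos [ 0.597 -0.133  0.041] F [-0.5 -0.5  0.1] w 0.01 q [-0.19  0.66  0.48  1.82 -0.42  0.77  0.45]
turn [0.002 0.002 0.   ]
(0.59, -0.245, 0.038) [-1.123e-01 -1.000e-04  2.800e-03]
```

View pics/s3.png

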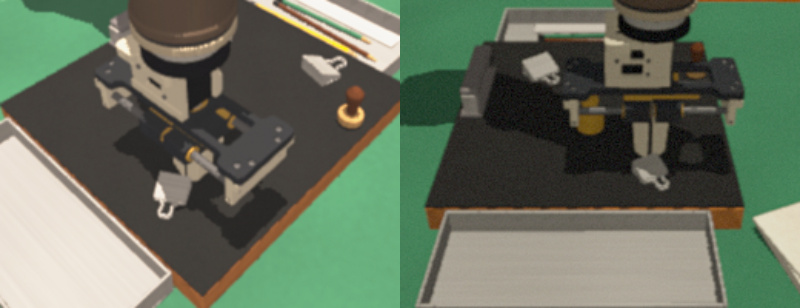

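The fingers are centred behind clip C, with its handles toward the tray (left view ≈(172,190), right view ≈(650,170)). I keep pushing.

>>> jog_arm --motion '[[[-0.011,0,0.001,0,0,0,1],[-0.022,0,0.001,0,0,0,1],[-0.034,0,0.001,0,0,0,1],[-0.046,0,0.001,0,0,0,1],[-0.058,0,0.001,0,0,0,1],[-0.07,0,0.001,0,0,0,1],[-0.082,0,0.001,0,0,0,1],[-0.094,0,0.001,0,0,0,1],[-0.106,0,0.001,0,0,0,1],[-0.114,0,0.001,0,0,0,1]]]'

```text
clock: 5.03
position: [0.5901, -0.2453, 0.0387]
ee_rot: [2.289, 2.151, -0.001]
force: [-0.1, -0.1, 0.7]
width: 0.006
gripper_force: 0.0
```

```bash
python3 -c "
from h import *
a=get_image('scene');b=get_image('side')
save('s4',cv2.resize(a[150:384,60:364],(400,308)),cv2.resize(b[184:384,120:380],(400,308)))
goto((.59,-.245,.038),(.59,-.2,.12),(.623,.145,.12))"
```

```text
t 5.13 pos [ 0.59  -0.246  0.039] F [ 0.1 -0.2  0.2] w 0.01 q [ 0.01  0.69  0.47  1.75 -0.41  0.8   0.61]
turn [0.    0.001 0.002]
(0.59, -0.245, 0.038) [0.0005 0.     0.0007]
(0.59, -0.2, 0.12) [ 0.0454 -0.0028 -0.0813]
(0.623, 0.145, 0.12) [ 0.3918  0.0082 -0.0817]
```

View pics/s4.png

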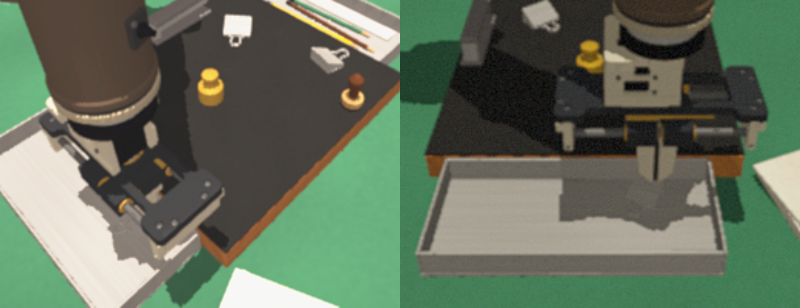

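Clip C lies in the empty tray (right view (645,195)); the others are untouched. Now over to clip B.

>>> jog_arm --motion '[[[0,0,-0.035,0,0,0,1],[0.01,0,-0.07,0,0,0,1],[0.05,0.001,-0.09,0,0,0,1],[0.09,0.002,-0.095,0,0,0,1],[0.13,0.003,-0.095,0,0,0,1],[0.17,0.004,-0.095,0,0,0,1],[0.21,0.005,-0.095,0,0,0,1],[0.25,0.006,-0.095,0,0,0,1],[0.29,0.007,-0.095,0,0,0,1],[0.325,0.008,-0.095,0,0,0,1]]]'

```text
clock: 5.97
position: [0.6178, 0.0851, 0.1336]
ee_rot: [-2.284, -2.155, -0.001]
force: [0.5, -0.2, -0.7]
width: 0.006
gripper_force: 0.0
```

>>> jog_arm --motion '[[[0.03,0,0,0,0,0,1],[0.06,0,0,0,0,0,1],[0.075,0,0,0,0,0,1],[0.075,0,0,0,0,0,1]]]'

```text
clock: 6.3
position: [0.6221, 0.1616, 0.133]
ee_rot: [-2.279, -2.159, -0.001]
force: [-0.6, -0.5, 0.3]
width: 0.007
gripper_force: 0.0
```

```bash
python3 -c "
from h import *
a=get_image('scene');b=get_image('side')
save('s5',cv2.resize(a[90:290,160:420],(400,308)),cv2.resize(b[110:310,120:380],(400,308)))
for n in ('scene','side'):
  for d in silhouettes('clip1',n)[:4]:
    v,u=np.nonzero(d['mask']);w=ray(n,np.c_[u,v],.045);print(n,round(d['p'],2),w.mean(0).round(3),w.min(0).round(3),w.max(0).round(3))
goto((.623,.145,.038))"
```

```text
scene 0.62 [0.468 0.059] [0.435 0.022] [0.497 0.09 ]
scene 0.6 [0.618 0.085] [0.59 0.06] [0.641 0.117]
scene 0.56 [ 0.6   -0.259] [ 0.584 -0.282] [ 0.62  -0.237]
side 0.9 [0.465 0.057] [0.438 0.016] [0.489 0.105]
side 0.57 [ 0.575 -0.276] [ 0.557 -0.305] [ 0.593 -0.253]
side 0.55 [0.611 0.082] [0.589 0.059] [0.632 0.108]
t 6.5 pos [0.623 0.153 0.134] F [ 0.4 -1.  -1. ] w 0.01 q [-0.67  0.59  0.53  1.67 -0.34  0.98 -0.08]
turn [0.    0.001 0.002]
(0.623, 0.145, 0.038) [-0.0083  0.0006  0.0957]
```

View pics/s5.png

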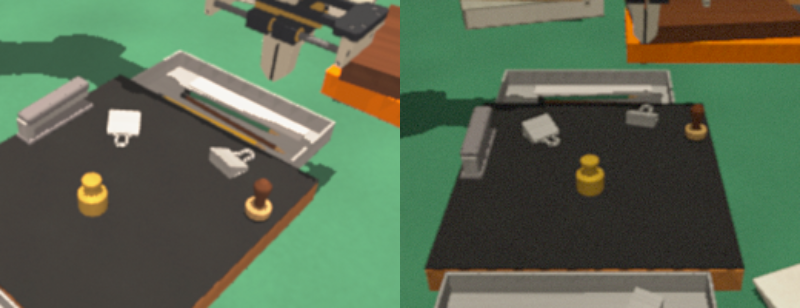

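Clip B: body at left view (230,160), handle loop at (240,155), pointing to the pen tray. Fingers hover behind it, clear of the stamp. Next I lower and push.

>>> jog_arm --motion '[[[-0.01,-0.005,0.03,0,0,0,1],[-0.01,-0.005,0.06,0,0,0,1],[-0.01,-0.005,0.085,0,0,0,1],[-0.01,-0.005,0.095,0,0,0,1],[-0.01,-0.005,0.0965,0,0,0,1],[-0.014,-0.005,0.0965,0,0,0,1],[-0.02,-0.005,0.0965,0,0,0,1],[-0.026,-0.005,0.0965,0,0,0,1],[-0.034,-0.005,0.0965,0,0,0,1],[-0.042,-0.005,0.0965,0,0,0,1]]]'

```text
clock: 7.33
position: [0.6155, 0.1128, 0.0376]
ee_rot: [2.288, 2.152, 0.001]
force: [-0.6, -0.2, -0.1]
width: 0.005
gripper_force: 0.1
```

```bash
cat > look.py <<'E'
from h import *
import sys
for n in ('scene','side'):
  get_image(n)
  for d in silhouettes('clip1',n)[:4]:
    v,u=np.nonzero(d['mask']);w=ray(n,np.c_[u,v],.045);print(n,round(d['p'],2),len(u),w.mean(0).round(3),w.min(0).round(3),w.max(0).round(3))
goto(eval(sys.argv[1]))
E
python3 look.py "(.604,-.05,.038)"
```

```text
scene 0.82 280 [0.468 0.06 ] [0.44  0.034] [0.494 0.088]
scene 0.75 461 [ 0.601 -0.259] [ 0.585 -0.281] [ 0.62  -0.239]
scene 0.55 320 [0.614 0.059] [0.585 0.036] [0.639 0.092]
side 0.86 470 [ 0.573 -0.279] [ 0.556 -0.307] [ 0.593 -0.253]
side 0.71 188 [0.607 0.054] [0.584 0.031] [0.629 0.086]
side 0.64 325 [0.466 0.054] [0.441 0.016] [0.489 0.096]
t 7.53 pos [0.615 0.114 0.037] F [ 0.1 -0.2 -0.4] w 0.0 q [-0.57  0.68  0.46  1.78 -0.41  0.78  0.04]
turn [ 0.    -0.     0.003]
(0.604, -0.05, 0.038) [-0.1639 -0.0012 -0.0007]
```

>>> jog_arm --motion '[[[-0.008,0,-0.0005,0,0,0,1],[-0.018,0,-0.0005,0,0,0,1],[-0.029,0,-0.0005,0,0,0,1],[-0.04,0,-0.0005,0,0,0,1],[-0.051,0,-0.0005,0,0,0,1],[-0.062,0,-0.0005,0,0,0,1],[-0.073,0,-0.0005,0,0,0,1],[-0.084,0,-0.0005,0,0,0,1],[-0.095,0,-0.0005,0,0,0,1],[-0.102,0,-0.0005,0,0,0,1]]]'

```text
clock: 8.37
position: [0.609, 0.01, 0.0377]
ee_rot: [2.289, 2.151, -0.0]
force: [-0.2, -0.6, 0.5]
width: 0.006
gripper_force: 0.1
```

```bash
python3 look.py "(.600,-.10,.038)"
```

```text
scene 0.79 382 [ 0.585 -0.03 ] [ 0.557 -0.056] [ 0.615 -0.006]
scene 0.58 43 [0.47  0.041] [0.452 0.03 ] [0.493 0.05 ]
side 0.74 302 [ 0.584 -0.03 ] [ 0.558 -0.059] [ 0.613 -0.004]
side 0.74 402 [ 0.574 -0.278] [ 0.557 -0.305] [ 0.593 -0.253]
t 8.57 pos [0.609 0.012 0.038] F [-0.2  0.4 -0.1] w 0.01 q [-0.41  0.65  0.45  1.82 -0.4   0.76  0.19]
turn [-0.    -0.     0.004]
(0.6, -0.1, 0.038) [-0.1128 -0.0022 -0.0005]
```

```bash
python3 -c "
from h import *
a=get_image('scene');b=get_image('side')
save('s6',cv2.resize(a[170:270,160:290],(400,308)),cv2.resize(b[170:270,200:330],(400,308)))"
```

```text
(no output)
```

View pics/s6.png

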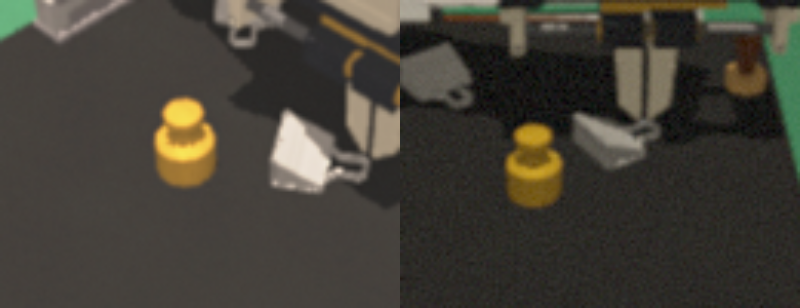

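Clip B has turned: its handles now point to +x+y at the fingers, and its body is near the weight (left view (300,160), weight (185,150)). I'll fit its pose precisely to re-aim the push away from the weight.

```bash
cat > fit.py <<'E'
from h import *
from scipy.optimize import minimize
def project(P,X):
    T=np.linalg.inv(np.array(P["T"]));f=192/np.tan(np.radians(P["vertical_fov"])/2)
    c=X@T[:3,:3].T+T[:3,3];return c[:,:2]/c[:,2:]*f+[P["cx"],P["cy"]]
def model(P,x,y,a,b,w,h,e,hw):
    m=np.zeros((384*4,512*4),np.uint8)
    body=[(s,t*w/2,z) for s,hh in((-b/2,h),(b/2,6)) for t in(-1,1) for z in(0,hh)]
    hand=[(s,t*hw/2,z) for s in(b/2,e) for t in(-1,1) for z in(0,6)]
    for pts in(body,hand):
        p=np.array(pts)/1000;X=np.c_[x+p[:,0]*np.cos(a)-p[:,1]*np.sin(a),y+p[:,0]*np.sin(a)+p[:,1]*np.cos(a),.036+p[:,2]]
        cv2.fillConvexPoly(m,cv2.convexHull((project(P,X)*4).astype(np.int32)),1)
    return cv2.resize(m,(512,384),interpolation=cv2.INTER_AREA) if 0 else cv2.resize(m.astype(np.float32),(512,384),interpolation=cv2.INTER_AREA)
BIG=(28,41,20,38,15)
def fit(x0,y0,cams=("scene","side"),dims=BIG):
    M=[]
    for n in cams:
        get_image(n);P=camera_params(n)
        for d in silhouettes("clip1",n):
            if np.hypot(*(ray(n,d["pixel"],.045)[0]-[x0,y0]))<.04: M.append((P,d["mask"].astype(float)));break
    def cost(v): return sum(1-np.minimum(m,q).sum()/np.maximum(m,q).sum() for P,m in M for q in[model(P,v[0],v[1],v[2]/10,*dims)])
    r=min((minimize(cost,[x0,y0,a],method="Nelder-Mead",options=dict(initial_simplex=[[x0,y0,a],[x0+.01,y0,a],[x0,y0+.01,a],[x0,y0,a+4]],xatol=1e-4,fatol=1e-3)) for a in np.arange(-30,30,8)),key=lambda r:r.fun)
    print("clip",r.x[:2].round(4),"angle deg",round(np.degrees(r.x[2]/10)%360,1),"cost",round(r.fun,2),"of",len(M))
E
python3 -c "
from fit import *
fit(.585,-.03); fit(.467,.056,('side',))"
```

```text
clip [ 0.5815 -0.0288] angle deg 28.0 cost 0.44 of 2
clip [0.4653 0.0584] angle deg 304.4 cost 0.07 of 1
```

```bash
python3 -c "
from h import *
goto((.609,.014,.075),(.562,.008,.075),(.562,.008,.0385),yaw=np.radians(28))"
```

```text
t 8.97 pos [0.609 0.013 0.038] F [0.6 0.2 0.2] w 0.01 q [-0.41  0.65  0.45  1.83 -0.4   0.76  0.19]
turn [ 0.    -0.    -0.549]
(0.609, 0.014, 0.075) [ 0.0014 -0.0002 -0.0374]
(0.562, 0.008, 0.075) [-0.0074 -0.0468 -0.0374]
(0.562, 0.008, 0.0385) [-0.0074 -0.0468 -0.0009]
```

>>> jog_arm --motion '[[[0.006,0,0,0,0,0,1],[0.01,0,-0.02,0,0,0,1],[0.01,0,-0.04,0,0,-0.1,1],[0.006,-0.015,-0.04,0,0,-0.22,1],[0,-0.03,-0.04,0,0,-0.34,1],[-0.004,-0.047,-0.04,0,0,-0.46,1],[-0.005,-0.047,-0.04,0,0,-0.549,1],[-0.0055,-0.047,-0.04,0,0,-0.549,1],[-0.006,-0.047,-0.015,0,0,-0.549,1],[-0.006,-0.047,-0.0005,0,0,-0.549,1]]]'

```text
clock: 9.8
position: [0.5627, 0.0096, 0.0376]
ee_rot: [1.623, 2.688, 0.002]
force: [-0.1, -0.0, 0.3]
width: 0.003
gripper_force: 0.0
```

```bash
python3 -c "
from fit import *
fit(.582,-.029)
s=observe();print(s['force'].round(1) if hasattr(s['force'],'round') else s['force'],s['position']);M=R.from_rotvec(s['ee_rot']).as_matrix()
print('y axis deg',np.degrees(np.arctan2(M[1,1],M[0,1])))
p=np.array(s['position'][:2]);q=p.copy();S=0;ds=.001
while q[1]>-.24:
    th=np.radians(28-31.7*np.clip((S-.03)/.15,0,1))
    q=q+ds*np.array([np.sin(th),-np.cos(th)]);S+=ds
    if abs(S/.012-round(S/.012))<.01: print(round(S,3),q.round(4),(M.T@np.r_[q-p,0])[:2].round(4),'wz',round(np.radians(28)-th,3))
"
```

```text
clip [ 0.583  -0.0281] angle deg 28.3 cost 0.28 of 2
[-0.3  0.6  0. ] [0.5622777  0.00941138 0.0378877 ]
y axis deg 27.812294676204104
0.012 [ 0.5679 -0.0012] [-0.012  0.   ] wz 0.0
0.024 [ 0.5735 -0.0118] [-0.024   0.0001] wz 0.0
0.036 [ 0.5791 -0.0224] [-0.036   0.0001] wz 0.018
0.048 [ 0.5843 -0.0332] [-0.048  -0.0004] wz 0.063
0.06 [ 0.589  -0.0443] [-0.0599 -0.0014] wz 0.107
0.072 [ 0.5932 -0.0555] [-0.0718 -0.0029] wz 0.151
0.084 [ 0.5969 -0.0669] [-0.0837 -0.005 ] wz 0.195
0.096 [ 0.6001 -0.0785] [-0.0954 -0.0076] wz 0.24
0.108 [ 0.6028 -0.0902] [-0.107  -0.0107] wz 0.284
0.12 [ 0.6049 -0.102 ] [-0.1184 -0.0143] wz 0.328
0.132 [ 0.6066 -0.1139] [-0.1297 -0.0184] wz 0.373
0.144 [ 0.6077 -0.1258] [-0.1408 -0.023 ] wz 0.417
0.156 [ 0.6082 -0.1378] [-0.1517 -0.028 ] wz 0.461
0.168 [ 0.6083 -0.1498] [-0.1623 -0.0336] wz 0.505
0.18 [ 0.6078 -0.1618] [-0.1727 -0.0396] wz 0.55
0.192 [ 0.607  -0.1738] [-0.1829 -0.0459] wz 0.553
0.204 [ 0.6062 -0.1857] [-0.1931 -0.0522] wz 0.553
0.216 [ 0.6055 -0.1977] [-0.2034 -0.0584] wz 0.553
0.228 [ 0.6047 -0.2097] [-0.2136 -0.0647] wz 0.553
0.24 [ 0.6039 -0.2217] [-0.2238 -0.071 ] wz 0.553
0.252 [ 0.6032 -0.2336] [-0.2341 -0.0773] wz 0.553
```

The fit confirms the clip's side faces the fingers squarely. I push along the arc.

>>> jog_arm --motion '[[[-0.008,0,0,0,0,0,1],[-0.016,0,0,0,0,0,1],[-0.026,0,0,0,0,0,1],[-0.036,0,0,0,0,0.02,1],[-0.048,0,0,0,0,0.06,1],[-0.06,-0.001,0,0,0,0.107,1],[-0.072,-0.003,0,0,0,0.15,1],[-0.084,-0.005,0,0,0,0.195,1],[-0.095,-0.0075,0,0,0,0.24,1],[-0.1,-0.009,0,0,0,0.26,1]]]'

```text
clock: 10.83
position: [0.6011, -0.0861, 0.0382]
ee_rot: [1.962, 2.453, -0.001]
force: [-0.0, -0.4, 0.6]
width: 0.004
gripper_force: 0.1
```

```bash
python3 -c "
from fit import *
fit(.615,-.11)
s=observe();print(s['position']);M=R.from_rotvec(s['ee_rot']).as_matrix();a=np.arctan2(M[1,1],M[0,1])
print('y axis deg',np.degrees(a))
p=np.array(s['position'][:2]);q=p.copy();S=0;ds=.001
while q[1]>-.245:
    th=max(a-S/.27,-.065)
    q=q+ds*np.array([np.sin(th),-np.cos(th)]);S+=ds
    if abs(S/.012-round(S/.012))<.01: print(round(S,3),q.round(4),(M.T@np.r_[q-p,0])[:2].round(4),'wz',round(a-th,3))
"
```

```text
clip [ 0.6108 -0.1176] angle deg 23.4 cost 0.48 of 2
[ 0.60048658 -0.08308468  0.03795839]
y axis deg 13.094354839810629
0.012 [ 0.603  -0.0948] [-0.012  -0.0002] wz 0.041
0.024 [ 0.6049 -0.1067] [-0.024 -0.001] wz 0.085
0.036 [ 0.6064 -0.1186] [-0.0359 -0.0023] wz 0.13
0.048 [ 0.6072 -0.1305] [-0.0478 -0.0042] wz 0.174
0.06 [ 0.6076 -0.1425] [-0.0595 -0.0065] wz 0.219
0.072 [ 0.6074 -0.1545] [-0.0712 -0.0094] wz 0.263
0.084 [ 0.6068 -0.1665] [-0.0827 -0.0128] wz 0.294
0.096 [ 0.606  -0.1785] [-0.0942 -0.0162] wz 0.294
0.108 [ 0.6052 -0.1905] [-0.1057 -0.0197] wz 0.294
0.12 [ 0.6044 -0.2024] [-0.1171 -0.0232] wz 0.294
0.132 [ 0.6037 -0.2144] [-0.1286 -0.0267] wz 0.294
0.144 [ 0.6029 -0.2264] [-0.1401 -0.0301] wz 0.294
0.156 [ 0.6021 -0.2384] [-0.1516 -0.0336] wz 0.294
```

>>> jog_arm --motion '[[[-0.008,0,0,0,0,0,1],[-0.017,0,0,0,0,0.02,1],[-0.026,0,0,0,0,0.05,1],[-0.035,-0.001,0,0,0,0.08,1],[-0.045,-0.002,0,0,0,0.12,1],[-0.055,-0.003,0,0,0,0.15,1],[-0.065,-0.005,0,0,0,0.18,1],[-0.072,-0.006,0,0,0,0.2,1]]]'

```text
clock: 11.7
position: [0.6109, -0.157, 0.0381]
ee_rot: [2.195, 2.247, -0.001]
force: [0.0, 0.5, 1.3]
width: 0.006
gripper_force: 0.1
```

```bash
python3 -c "
from fit import *
fit(.62,-.19)
goto((.61,-.25,.038))"
```

```text
clip [ 0.6116 -0.1904] angle deg 2.8 cost 0.34 of 2
t 11.9 pos [ 0.611 -0.155  0.038] F [ 0.8  1.7 -0.2] w 0.0 q [-0.12  0.67  0.43  1.77 -0.38  0.78  0.53]
turn [-0.    -0.     0.093]
(0.61, -0.25, 0.038) [-0.095  -0.0037 -0.0001]
```

>>> jog_arm --motion '[[[-0.008,0,0,0,0,0.01,1],[-0.018,-0.001,0,0,0,0.03,1],[-0.028,-0.002,0,0,0,0.05,1],[-0.039,-0.003,0,0,0,0.07,1],[-0.05,-0.004,0,0,0,0.09,1],[-0.061,-0.005,0,0,0,0.09,1],[-0.072,-0.006,0,0,0,0.09,1],[-0.083,-0.007,0,0,0,0.09,1],[-0.093,-0.008,0,0,0,0.09,1],[-0.097,-0.008,0,0,0,0.09,1]]]'

```text
clock: 12.73
position: [0.6052, -0.2549, 0.0382]
ee_rot: [2.291, 2.149, -0.001]
force: [-0.6, -0.2, -0.8]
width: 0.007
gripper_force: 0.0
```

```bash
python3 look.py "(.61,-.25,.038)"; python3 -c "
from h import *
a=get_image('scene');b=get_image('side')
save('s7',cv2.resize(a[150:384,60:364],(400,308)),cv2.resize(b[184:384,120:380],(400,308)))"
```

```text
scene 0.71 245 [ 0.62  -0.279] [ 0.604 -0.287] [ 0.64  -0.272]
scene 0.58 370 [0.468 0.057] [0.436 0.022] [0.497 0.09 ]
side 0.83 449 [ 0.6   -0.285] [ 0.584 -0.307] [ 0.633 -0.256]
side 0.75 355 [ 0.571 -0.278] [ 0.557 -0.305] [ 0.585 -0.253]
side 0.62 323 [0.465 0.059] [0.439 0.024] [0.487 0.1  ]
t 12.93 pos [ 0.606 -0.252  0.038] F [-0.   0.2 -0.4] w 0.01 q [ 0.03  0.71  0.44  1.7  -0.39  0.82  0.59]
turn [-0.    -0.001  0.003]
(0.61, -0.25, 0.038) [0.0018 0.0039 0.    ]
```

View pics/s7.png

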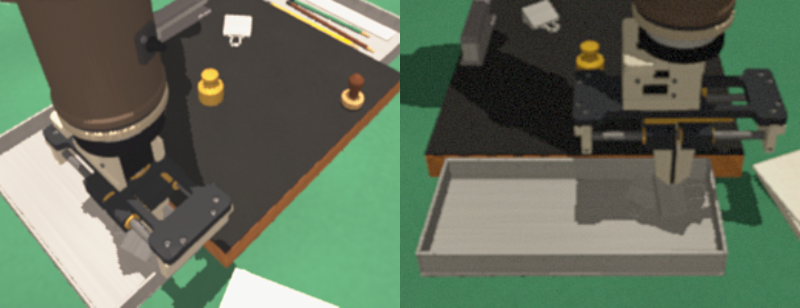

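Clip B is in the tray too (right view (660,205)); weight and stamp are unmoved. Now the last clip, A, at 304° facing near the weight. I approach with a heading of about 10°.

```bash
python3 -c "
from h import *
goto((.458,.1,.13),(.458,.1,.038),yaw=np.radians(10))"
```

```text
t 13.03 pos [ 0.606 -0.251  0.038] F [ 0.7 -0.5  0.5] w 0.01 q [ 0.03  0.71  0.44  1.7  -0.39  0.82  0.59]
turn [ 0.    -0.001 -0.235]
(0.458, 0.1, 0.13) [ 0.3415 -0.1693 -0.0917]
(0.458, 0.1, 0.038) [ 3.414e-01 -1.693e-01  3.000e-04]
```

>>> jog_arm --motion '[[[0,0,-0.035,0,0,0,1],[0,0,-0.07,0,0,0,1],[0.03,-0.015,-0.09,0,0,-0.03,1],[0.065,-0.032,-0.092,0,0,-0.06,1],[0.1,-0.05,-0.092,0,0,-0.09,1],[0.135,-0.067,-0.092,0,0,-0.12,1],[0.17,-0.084,-0.092,0,0,-0.15,1],[0.205,-0.102,-0.092,0,0,-0.18,1],[0.24,-0.119,-0.092,0,0,-0.21,1],[0.275,-0.136,-0.092,0,0,-0.235,1]]]'

```text
clock: 13.87
position: [0.486, 0.033, 0.1303]
ee_rot: [-2.018, -2.408, -0.001]
force: [0.7, 0.2, 0.4]
width: 0.004
gripper_force: 0.0
```

>>> jog_arm --motion '[[[0.025,-0.01,0,0,0,0,1],[0.05,-0.02,0,0,0,0,1],[0.05,-0.02,0,0,0,0,1]]]'

```text
clock: 14.12
position: [0.4557, 0.082, 0.1298]
ee_rot: [-2.01, -2.41, -0.0]
force: [-0.1, -0.4, -0.2]
width: 0.003
gripper_force: 0.0
```

```bash
python3 -c "
from fit import *
fit(.467,.056)
goto((.458,.1,.13),(.458,.1,.038),yaw=np.radians(10))"
```

```text
clip [0.4669 0.0604] angle deg 304.2 cost 0.33 of 2
t 14.32 pos [0.459 0.076 0.13 ] F [-0.2 -0.1  0.6] w 0.0 q [-0.63  0.31  0.44  2.1  -0.19  0.78  0.1 ]
turn [ 0.001  0.    -0.002]
(0.458, 0.1, 0.13) [0.0237 0.0028 0.0003]
(0.458, 0.1, 0.038) [0.0237 0.0027 0.0923]
```

>>> jog_arm --motion '[[[0.026,0.005,0,0,0,0,1],[0.026,0.005,0.02,0,0,0,1],[0.026,0.005,0.05,0,0,0,1],[0.026,0.005,0.08,0,0,0,1],[0.026,0.005,0.092,0,0,0,1],[0.026,0.005,0.092,0,0,0,1],[0.02,0.005,0.092,0,0,0,1],[0.013,0.005,0.092,0,0,0,1],[0.004,0.005,0.092,0,0,0,1],[-0.005,0.005,0.092,0,0,0,1]]]'

```text
clock: 15.15
position: [0.4652, 0.071, 0.0382]
ee_rot: [2.022, 2.403, 0.0]
force: [0.1, -0.0, -0.3]
width: 0.008
gripper_force: 0.0
```

```bash
python3 -c "
from fit import *
fit(.47,.045)
goto((.458,-.04,.038))"
```

```text
clip [0.4653 0.0403] angle deg 287.2 cost 0.32 of 2
t 15.35 pos [0.465 0.072 0.038] F [-0.   0.7 -0.3] w 0.0 q [-0.53  0.47  0.35  2.16 -0.3   0.56  0.21]
turn [ 0.    -0.     0.237]
(0.458, -0.04, 0.038) [-0.1091 -0.0259  0.0002]
```

>>> jog_arm --motion '[[[-0.008,0,0,0,0,0.01,1],[-0.018,0,0,0,0,0.03,1],[-0.029,-0.001,0,0,0,0.06,1],[-0.04,-0.002,0,0,0,0.09,1],[-0.051,-0.003,0,0,0,0.12,1],[-0.062,-0.0045,0,0,0,0.15,1],[-0.073,-0.006,0,0,0,0.175,1],[-0.084,-0.008,0,0,0,0.2,1],[-0.095,-0.0105,0,0,0,0.225,1],[-0.102,-0.012,0,0,0,0.235,1]]]'

```text
clock: 16.18
position: [0.4702, -0.0318, 0.0381]
ee_rot: [2.293, 2.147, -0.0]
force: [0.7, 0.1, 0.4]
width: 0.006
gripper_force: 0.1
```

```bash
python3 -c "
from fit import *
fit(.47,-.06)
goto((.466,-.13,.038))"
```

```text
clip [ 0.4618 -0.0589] angle deg 270.2 cost 0.43 of 2
t 16.38 pos [ 0.47  -0.03   0.038] F [0.1 0.5 1. ] w 0.01 q [-0.35  0.48  0.4   2.16 -0.35  0.56  0.24]
turn [-0.    -0.     0.003]
(0.466, -0.13, 0.038) [-1.001e-01  1.900e-03  1.000e-04]
```

>>> jog_arm --motion '[[[0.006,0,0,0,0,0,1],[0.006,-0.007,0,0,0,0,1],[0,-0.007,0,0,0,0,1],[-0.01,-0.007,0,0,0,0,1],[-0.021,-0.007,0,0,0,0,1],[-0.032,-0.007,0,0,0,0,1],[-0.044,-0.007,0,0,0,0,1],[-0.056,-0.007,0,0,0,0,1],[-0.068,-0.007,0,0,0,0,1],[-0.076,-0.007,0,0,0,0,1]]]'

```text
clock: 17.22
position: [0.4585, -0.1081, 0.0382]
ee_rot: [2.291, 2.148, -0.0]
force: [0.2, -0.3, 0.4]
width: 0.008
gripper_force: 0.1
```

```bash
python3 -c "
from fit import *
fit(.458,-.13)
goto((.455,-.225,.038))"
```

```text
clip [ 0.458  -0.1352] angle deg 268.8 cost 0.42 of 2
t 17.42 pos [ 0.459 -0.106  0.038] F [0.3 0.3 0. ] w 0.0 q [-0.19  0.48  0.4   2.16 -0.34  0.56  0.4 ]
turn [-0.    -0.     0.002]
(0.455, -0.225, 0.038) [-1.192e-01  3.900e-03  1.000e-04]
```

>>> jog_arm --motion '[[[-0.008,0,0,0,0,0,1],[-0.019,0,0,0,0,0,1],[-0.031,0,0,0,0,0,1],[-0.044,0,0,0,0,0,1],[-0.057,0,0,0,0,0,1],[-0.07,0,0,0,0,0,1],[-0.084,0,0,0,0,0,1],[-0.098,0,0,0,0,0,1],[-0.112,0,0,0,0,0,1],[-0.126,0,0,0,0,0,1]]]'

```text
clock: 18.25
position: [0.4506, -0.2326, 0.0381]
ee_rot: [2.289, 2.151, -0.0]
force: [0.7, 0.1, -0.3]
width: 0.004
gripper_force: 0.0
```

```bash
python3 look.py "(.45,-.24,.038)"
```

```text
scene 0.77 941 [ 0.621 -0.265] [ 0.595 -0.287] [ 0.654 -0.242]
scene 0.71 354 [ 0.488 -0.257] [ 0.462 -0.281] [ 0.505 -0.23 ]
scene 0.58 213 [ 0.592 -0.259] [ 0.584 -0.281] [ 0.601 -0.237]
side 0.93 345 [ 0.571 -0.277] [ 0.557 -0.305] [ 0.584 -0.253]
side 0.78 639 [ 0.601 -0.28 ] [ 0.583 -0.307] [ 0.635 -0.252]
side 0.69 541 [ 0.455 -0.267] [ 0.435 -0.304] [ 0.473 -0.241]
t 18.45 pos [ 0.451 -0.231  0.038] F [0.1 0.7 0.3] w 0.01 q [ 0.09  0.52  0.38  2.08 -0.33  0.61  0.63]
turn [-0.    -0.     0.002]
(0.45, -0.24, 0.038) [-0.0086 -0.0001  0.    ]
```

Everything seems to be in the tray. I raise the arm clear and check.

>>> jog_arm --motion '[[[0,0,-0.03,0,0,0,1],[0,0,-0.06,0,0,0,1],[0,0,-0.1,0,0,0,1],[0,0,-0.14,0,0,0,1],[0.03,0,-0.17,0,0,0,1],[0.06,0,-0.18,0,0,0,1],[0.09,0,-0.18,0,0,0,1],[0.12,0,-0.18,0,0,0,1],[0.12,0,-0.18,0,0,0,1],[0.12,0,-0.18,0,0,0,1]]]'

```text
clock: 19.28
position: [0.4583, -0.1086, 0.218]
ee_rot: [-2.283, -2.157, -0.001]
force: [1.1, 0.6, -0.3]
width: 0.006
gripper_force: 0.0
```

```bash
python3 -c "
from h import *
a=get_image('scene');b=get_image('side')
save('s8',cv2.resize(a[100:384,30:399],(400,308)),cv2.resize(b[134:384,90:415],(400,308)))
for q in('weight','stamp','stapler'):
  print(q,[np.round(d['pixel']).tolist() for n in('scene','side') for d in silhouettes(q,n)[:1]])"
```

```text
weight [[218.0, 218.0], [244.0, 227.0]]
stamp [[328.0, 219.0], [311.0, 190.0]]
stapler [[194.0, 161.0], [172.0, 205.0]]
```

View pics/s8.png

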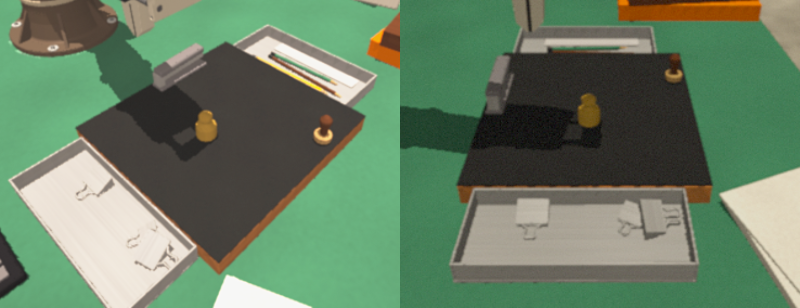

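All three clips lie in the empty tray (right view (533,215), (630,215) and (655,215)). The weight, stamp and stapler stand where they were.

```bash
python3 -c "
from cell import *
print(sign_off())"
```

```text
the job is handed in; nothing more can be done
None
```

I pushed all three clips off the mat into the empty tray, with the paperweight, stamp and stapler still standing where they were, and handed the job in at about 19 s of the 64 s allowed.

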